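Swap the open consumables tray at the welding table

TASK

Put the filler rods away and bring out the nozzles: first push the wide tray fully home into its case, then hook a fingertip behind the upright lip of the narrow tray and gently draw that tray out as far as it goes. Grasp nothing, do not pinch the lips; the loose nozzle standing in the narrow tray must ride along upright and untouched, and the spray can, the brush and the corner block stay where they are.

Things in the scene. Friction and masses are not known exactly. Their poses are not given: they have to be found in the camera images.
- wide_case: The wide grey sheet-steel case, bolted down: 186 mm wide, 175 mm deep, 76 mm high; 65 mm at the front are open on top, then a roof. Origin: middle of its front opening, at table height; x points to its back, y across, z up. The wide tray runs in it.
- wide_tray (a joint): How far the wide tray is drawn out, in m: 0 fully home (lip's outer face 58 mm in front of the case), 0.110 fully out at its stop. Plain friction rail of about 2.5 N plus light drag, stays where left. Starts 30 to 80 mm out. It carries filler rods lying in it, fixed.
- wide_lip_inner (a point): Inner leaf of the wide tray's upright front lip: 170 wide, 38 high, 4 mm thick. Origin: middle of its top edge, on the face towards the case (the one to hook), 52 mm above the table. x points to the case (the tray comes out along -x), y along the lip. Behind this face is a finger gap open above, 50 mm deep to the case front when home, 52 to the tray's first cross wall; its floor is 16 mm above the table.
- wide_lip_outer (a point): Outer leaf of the same lip of the wide tray (170 x 38 x 4 mm). Origin: middle of its top edge, on the face that looks away from the case (the face to push on), 8 mm from the inner leaf's origin, 52 mm above the table; axes as the inner leaf.
- narrow_case: The narrow grey sheet-steel case, bolted down: 116 mm wide, 175 mm deep, 76 mm high; 65 mm at the front are open on top, then a roof. Origin: middle of its front opening, at table height; x points to its back, y across, z up. The narrow tray runs in it.
- narrow_tray (a joint): How far the narrow tray is drawn out, in m: 0 fully home (lip's outer face 58 mm in front of the case), 0.110 fully out at its stop. Plain friction rail of about 2.5 N plus light drag, stays where left. Starts home. It carries a rack of copper nozzles, fixed, under the roof, and one loose nozzle in front of them.
- narrow_lip_inner (a point): Inner leaf of the narrow tray's upright front lip: 100 wide, 38 high, 4 mm thick. Origin: middle of its top edge, on the face towards the case (the one to hook), 52 mm above the table. x points to the case (the tray comes out along -x), y along the lip. Behind this face is a finger gap open above, 50 mm deep to the case front when home, 52 to the tray's first cross wall; its floor is 16 mm above the table.
- narrow_lip_outer (a point): Outer leaf of the same lip of the narrow tray (100 x 38 x 4 mm). Origin: middle of its top edge, on the face that looks away from the case (the face to push on), 8 mm from the inner leaf's origin, 52 mm above the table; axes as the inner leaf.
- nozzle_mid (a point): Centre of the loose copper gas nozzle, 26 mm across at its foot and 42 mm high, standing upright in the narrow tray's front compartment (floor 16 mm above the table), behind the first cross wall (top 38 mm above the table). z is its own axis.
- nozzle: The same loose nozzle; origin at the centre of its underside.
- spray_can: Bystander: white spray can, 60 mm across, 150 mm high; origin at the centre of its underside.
- brush: Bystander: hand brush lying with its handle along its own -x, about 200 mm long; origin at its underside.
- corner_block: Bystander: L-shaped steel corner block, about 70 x 70 x 18 mm, lying flat left of the work; origin at the underside of its 70 x 20 mm leg.
Not all that is in view belongs to the job. What is shaped like the nozzle but turquoise or white is not meant.

How it is judged:
By the outcome, as a careful person would: the job done as asked, in the order asked, and still so for the second after the job is handed in, with the robot touching nothing.
It also fails if it takes over 48 s, if anything falls off the work surface, if the arm or the gripper's body presses on something with over 40 N, if the wrist force passes 120 N, or if a joint passes its speed limit or range.

ROBOT

A 6-joint arm with a two-finger parallel gripper is mounted at the origin on the work surface. World frame = base frame: x ahead of the robot, y to its left, z up, the work surface at z = 0. Lengths are in mm, angles in rad, forces in N, time in s.
With the tool pointing down it reaches from about 350 to 875 mm from the base axis. Payload 15.5 kg.
Tool frame: the origin (TCP) lies at the very end of the fingers, on their centre line; the grasp point (between the pads) lies 19 mm behind it (manip.grasp_offset is the distance from the TCP to the grasp point, in mm); y points along the fingers, x is the direction in which the jaws open and shut, and the axes are right-handed (so a half turn about y gives the same grasp; the last joint's range is limited). The gripper opens to 85 mm and grips with 20 to 120 N. Pads are 22 mm wide; open, the fingers measure 114 mm over their backs; the gripper's body (76 mm by 85 mm) begins 54 mm behind the grasp point. The pads swing forward as they close: fully open they stand 13 mm farther back than shut.
Start: joints at [1.032, 0.494, 1.345, -0, 1.302, -0.096], TCP at [268.355, 564.458, 231.277] pointing down, gripper open.
Joint ranges: [-2.91, 2.91], [-0.82, 2.16], [0.22, 2.67], [-1.22, 4.37], [0.12, 2.79], [-3.08, 3.08]. Speed limits (rad/s): [1.89, 1.89, 2.57, 3.01, 3.01, 3.01].

INTERFACE

Orientations are given as a unit quaternion [w, x, y, z].
In Python, from bench import telemetry, vision, manip gives the robot as it stands.
- The arm moves only by the tool arm_command, never from a script. Its argument "series" is text: rows parted by semicolons, each of 6 numbers parted by spaces: the shift along the tool's x, y, z in mm, then the turn, a rotation vector about the tool's x, y, z in degrees. A call has 1 to 12 rows; each row shifts and turns the commanded pose from where the row before left it, along the tool's axes as they then stand; what a row does not reach is not made up. A row lasts 1/8 s, in which the tool goes at most 62.5 mm and 10.7 degrees, less where a joint would pass 70% of its speed; a pose out of reach is approached as far as the arm can. A call is refused whole if a number of a shift passes 62.5 or a number of a turn 10.7, either way. A call with a gripper value outside its range is refused whole. "claw" is the finger opening in mm, from 0 to 85.4, set as the call begins (left out, the last holds). The fingers move at their own pace and stop on an object; the grip force is fixed at half the most. Time passes only in rows, so rows that do not move let the fingers close. It gives the time, the measured TCP pose, the force and the opening at its end, in the units of the state.
- telemetry.observe(): the state, without advancing time (a new reading comes with each control period).
- vision.camera(name): name is "side" or "top" or "wrist"; returns the picture (480x640x3 uint8, red, green, blue); there is no depth.
- vision.camera_info(name): a dict with "mtx" (3x3 intrinsics, pixels), "world_to_cam" (4x4, takes a point from world to camera coordinates); the wrist camera has in their place "hand_eye" (4x4, takes a point from camera to tool coordinates, whose origin is the TCP and whose axes are the tool frame's). Camera axes: x right, y down, z forward; pixel columns grow to the right and rows downward; lengths in mm; the calibration is good to about 2 mm. A picture is of the moment at which its call begins: read the wrist's pose just before it. camera_info takes no time and is no camera call.
- manip.sign_off(): hands the job in, once; it reports no verdict.
The state is a dict: "clock": time; "joints": joint angles; "joint_velocities": joint speeds; "joint_efforts": joint torques, N m; "position": TCP position; "tcp_rot": TCP orientation; "force": force on the tool from outside, world axes, zero at the start; "moment": the same for the moment, N m; "finger_gap": finger opening in mm.
Only numpy, scipy, OpenCV 4.12 (cv2) and the standard library are available. Lean on these libraries where they do the work, as an engineer would, in place of code of your own. Each camera call takes 0.05 s, during which the arm holds its last target.

## Working session

There is one attempt and no reset: what is moved stays moved. The work goes in short steps, Python scripts to look and compute and a tool call to move; the robot and the scene stay as the last step left them, time stands still between calls to the robot, and variables do not carry over. Pictures are saved under pics/ and viewed, and the job is handed in when it is done.

Besides the shell and the picture viewer there is one more tool, called after "Request:" as name(argument=value, ...), one argument or row to a line, values as JSON. arm_command: Moves the arm, as the interface text tells. Its arguments: {"type":"object","properties":{"series":{"type":"string"},"claw":{"type":"number"}},"required":["series"]}

```bash
mkdir -p pics; python3 - <<'E'
from bench import telemetry, vision, manip
import cv2
print(telemetry.observe())
for n in ["side","top","wrist"]:
    im=vision.camera(n); cv2.imwrite(f"pics/{n}0.png",im[:,:,::-1]); print(n,vision.camera_info(n))
E
```

```text
{'clock': 0.0, 'joints': array([ 1.03150495e+00,  4.94213641e-01,  1.34612967e+00, -5.29182726e-06,
        1.30251962e+00, -9.55189623e-02]), 'joint_velocities': array([0.00089657, 0.00185629, 0.00159404, 0.00045549, 0.00057399,
       0.00015016]), 'joint_efforts': array([ 2.96302269e-04, -8.82161307e+01, -3.83869636e+01, -1.48197014e-04,
        9.91435256e-03,  4.63025492e-05]), 'position': array([268.16370726, 564.14106713, 230.68181756]), 'tcp_rot': array([-0.59757244,  0.59798085,  0.37730739, -0.37810741]), 'force': array([ 0.26894878, -0.0683362 ,  0.09447762]), 'moment': array([0.0144572 , 0.00255054, 0.0142018 ]), 'finger_gap': 85.50002773834063}
side {'mtx': array([[567.83024733,   0.        , 315.12567092],
       [  0.        , 567.83024733, 244.58659268],
       [  0.        ,   0.        ,   1.        ]]), 'world_to_cam': array([[ 9.45300166e-01, -3.25923055e-01,  1.34817444e-02,
        -5.49170586e+02],
       [-2.09633257e-01, -6.38642199e-01, -7.40398568e-01,
         1.73043792e+02],
       [ 2.49922974e-01,  6.97072668e-01, -6.72032888e-01,
         1.14461162e+
[... 439 characters left out ...]
+02],
       [ 2.11070172e-01,  1.52611016e-02, -9.77351770e-01,
         1.47438365e+03],
       [ 0.00000000e+00,  0.00000000e+00,  0.00000000e+00,
         1.00000000e+00]])}
wrist {'mtx': array([[412.12918217,   0.        , 313.52688139],
       [  0.        , 412.12918217, 236.98148913],
       [  0.        ,   0.        ,   1.        ]]), 'hand_eye': array([[ 9.99999817e-01,  4.20058068e-04,  4.35594890e-04,
        -2.71230539e-01],
       [-3.04353289e-04, -2.73035479e-01,  9.62003916e-01,
        -1.44060776e+02],
       [ 5.23030366e-04, -9.62003872e-01, -2.73035301e-01,
         6.84417771e+01],
       [ 0.00000000e+00,  0.00000000e+00,  0.00000000e+00,
         1.00000000e+00]])}
```

View pics/side0.png

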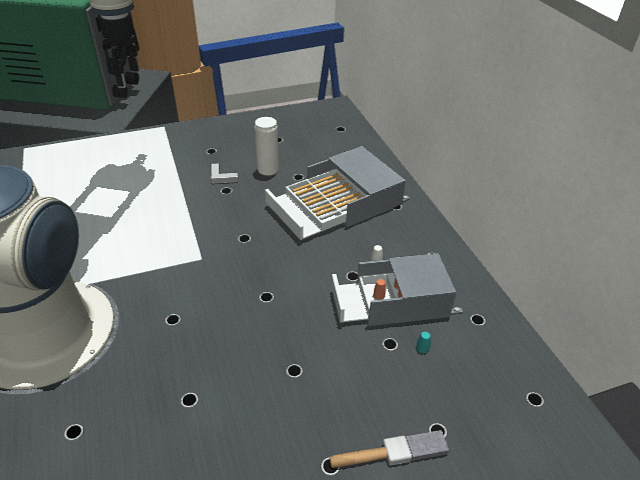

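View pics/top0.png

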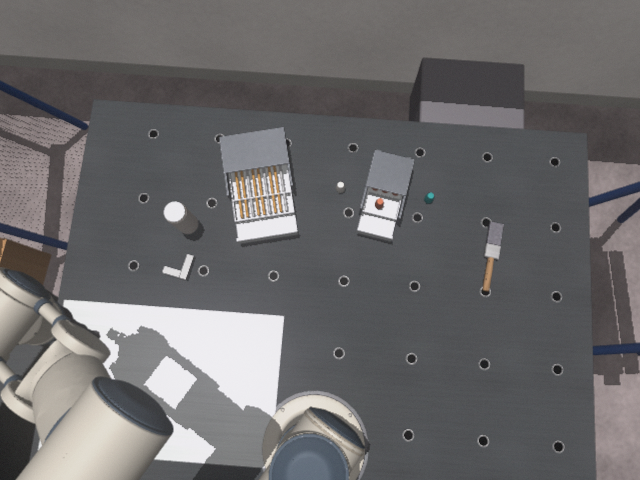

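View pics/wrist0.png

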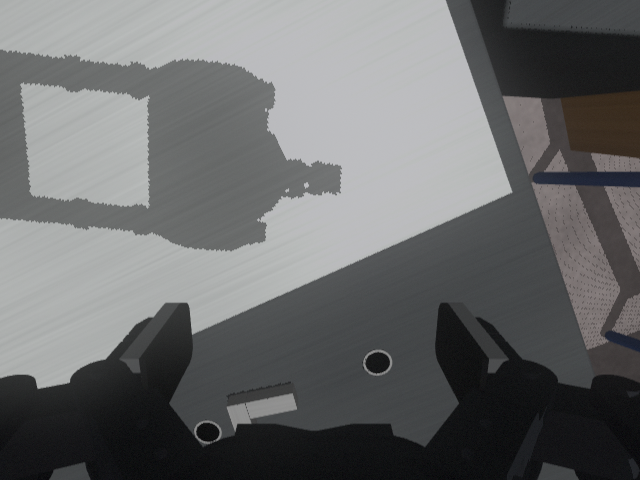

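Side and top show the wide case (top ~258,185) with its tray out, the narrow case (~387,195) with the copper nozzle (380,203), and the can, brush and corner block clear of both. Next, enlarged crops.

```bash
python3 - <<'E'
import cv2
t=cv2.imread("pics/top0.png"); s=cv2.imread("pics/side0.png")
cv2.imwrite("pics/tc1.png",cv2.resize(t[120:250,210:310],None,fx=6,fy=6,interpolation=2)[:600] if 0 else cv2.resize(t[150:250,210:310],None,fx=6,fy=6,interpolation=2))
cv2.imwrite("pics/tc2.png",cv2.resize(t[145:245,330:440],None,fx=6,fy=6,interpolation=2))
cv2.imwrite("pics/sc1.png",cv2.resize(s[145:245,260:410],None,fx=5,fy=5,interpolation=2))
cv2.imwrite("pics/sc2.png",cv2.resize(s[240:340,325:465],None,fx=5,fy=5,interpolation=2))
E
```

```text
(no output)
```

View pics/tc1.png

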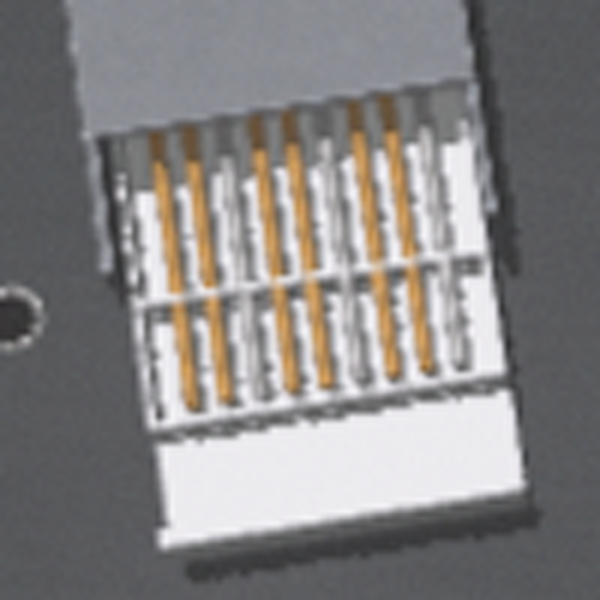

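View pics/tc2.png

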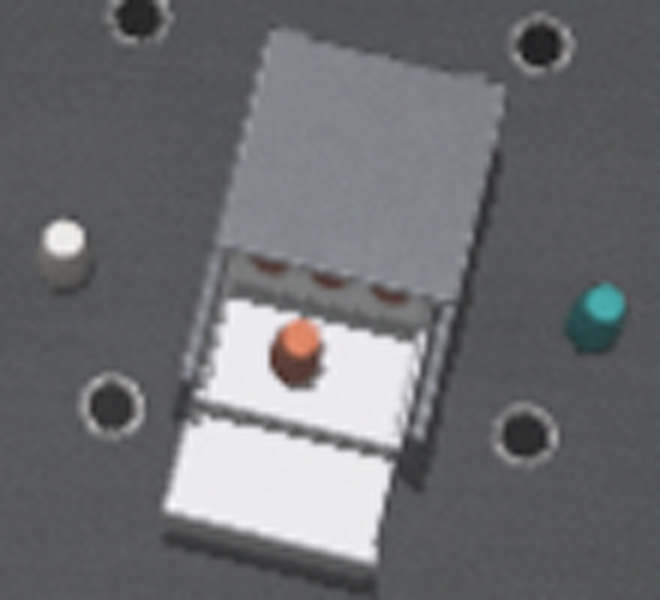

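View pics/sc1.png

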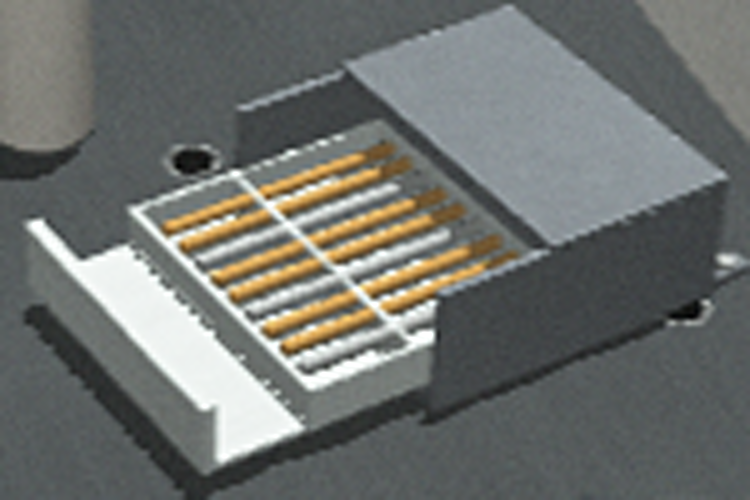

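View pics/sc2.png

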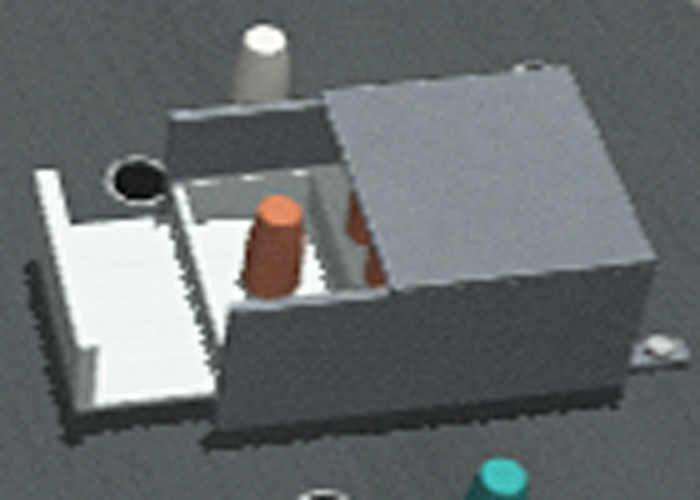

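```bash
cat > fit.py <<'E'
import numpy as np
from scipy.optimize import least_squares
from bench import vision
I={n:vision.camera_info(n) for n in("top","side")}
def proj(n,P):
    c=I[n]; P=np.atleast_2d(P); q=P@c["world_to_cam"][:3,:3].T+c["world_to_cam"][:3,3]; q=q@np.array(c["mtx"]).T; return q[:,:2]/q[:,2:]
def tri(uv): 
    f=lambda p:np.concatenate([proj(n,p)[0]-uv[n] for n in uv]); return least_squares(f,[700,0,40])
def W(p,L):
    c,s=np.cos(p[2]),np.sin(p[2]); L=np.array(L,float); return np.c_[p[0]+c*L[:,0]-s*L[:,1],p[1]+s*L[:,0]+c*L[:,1],L[:,2]]
def fit(obs,p0):
    def f(p):
        r=[]
        for n,pts in obs.items():
            L=[[x-(p[3] if t else 0),y,z] for (x,y,z,t),_ in pts]
            r.append((proj(n,W(p,L))-np.array([u for _,u in pts])).ravel())
        return np.concatenate(r)
    s=least_squares(f,p0,loss="soft_l1"); return s.x,f(s.x).reshape(-1,2)
E
cat > a.py <<'E'
from fit import *
h=93
w={"top":[((65,h,76,0),(225,172.8)),((65,-h,76,0),(289.2,163.8)),((0,h,76,0),(227.8,195.3)),((0,-h,76,0),(292.2,185.3)),((-58,85,52,1),(236.7,241.3)),((-58,-85,52,1),(297.8,232))],
"side":[((65,h,76,0),(329,158.6)),((175,h,76,0),(362.4,146)),((175,-h,76,0),(405.4,181)),((65,-h,76,0),(369.6,194.4)),((0,-h,76,0),(347.6,204.4)),((0,h,76,0),(307.4,166.4)),((-58,85,52,1),(265.4,190)),((-58,-85,52,1),(301,227))]}
h=58
n={"top":[((65,h,76,0),(366.3,185.8)),((65,-h,76,0),(404.7,195.8)),((175,h,76,0),(375.3,150)),((175,-h,76,0),(414.2,159.7)),((-58,50,52,1),(357.5,230.5)),((-58,-50,52,1),(392.5,238.3))],
"side":[((65,h,76,0),(390,258.4)),((65,-h,76,0),(402.6,298)),((175,h,76,0),(439.4,253.6)),((175,-h,76,0),(456,291.6)),((0,h,76,0),(358.6,263)),((0,-h,76,0),(371.4,301)),((-58,50,52,1),(332.4,274.4)),((-58,-50,52,1),(340.6,310))]}
for o,p0 in((w,[700,150,0.1,50]),(n,[700,-100,-.1,0])):
    p,r=fit(o,p0); print(p.round(3)); print(r.round(1).tolist())
    print("lip outer",W(p,[[-58-p[3],0,52]]),"inner",W(p,[[-50-p[3],0,52]]))
s=tri({"top":(380.3,201.2),"side":(381,282)}); print("nozzle top",s.x,s.cost)
c=I["top"]["world_to_cam"]; print(-c[:3,:3].T@c[:3,3])
E
python3 a.py
```

```text
[6.76032e+02 1.98201e+02 2.22000e-01 6.91850e+01]
[[0.6, -0.6], [2.1, -1.0], [0.4, -1.1], [2.2, -0.6], [1.0, -1.5], [0.5, -1.1], [-1.4, -1.1], [-0.4, -0.1], [-0.2, -0.1], [-0.3, 0.3], [-0.7, -1.2], [-1.1, -1.7], [-1.0, -1.0], [-2.1, -0.1]]
lip outer [[551.96294084 170.22040124  52.        ]] inner [[559.7669383  171.98040797  52.        ]]
[ 6.36953e+02 -1.39919e+02 -1.78000e-01  2.90000e-01]
[[0.5, -1.1], [2.6, -1.2], [0.6, -1.4], [1.7, -1.4], [1.2, -1.6], [1.1, -0.6], [-1.9, -0.6], [0.0, -0.1], [-1.5, -0.8], [-0.0, 0.5], [-0.5, -2.3], [-0.9, 0.3], [-1.2, -0.3], [-0.7, -0.4]]
lip outer [[ 579.5878095  -129.57522622   52.        ]] inner [[ 587.46083987 -130.99487155   52.        ]]
nozzle top [ 675.95427353 -136.85178105   54.4663704 ] 1.3192713006272871
[ 248.49711306  -25.21104699 1561.82172898]
```

```bash
cat > rel.py <<'E'
import numpy as np
from scipy.spatial.transform import Rotation as R
from bench import telemetry
def st():
    s=telemetry.observe(); q=s["tcp_rot"]; return s,s["position"],R.from_quat([q[1],q[2],q[3],q[0]])
def goal(target,yaw,sgn=1):
    # tool y down, tool z along sgn*tray x
    z=sgn*np.array([np.cos(yaw),np.sin(yaw),0]); y=np.array([0,0,-1.]); x=np.cross(y,z)
    G=R.from_matrix(np.c_[x,y,z]); s,p,r=st()
    print("t",round(s["clock"],2),"p",p.round(1),"F",s["force"].round(1),"gap",round(s["finger_gap"],1),"j",s["joints"].round(2))
    print("axes\n",r.as_matrix().round(3))
    print("shift now-tool",(r.inv().apply(np.array(target)-p)).round(1),"shift goal-tool",(G.inv().apply(np.array(target)-p)).round(1),"rotvec deg",np.degrees((r.inv()*G).as_rotvec()).round(2))
E
python3 - <<'E'
from rel import *
for s in(1,-1): goal([510,161,150],.222,s)
E
```

```text
t 0.15 p [268.2 564.2 230.8] F [-0.3 -0.9  1.1] gap 85.2 j [ 1.03  0.49  1.35  0.    1.3  -0.1 ]
axes
 [[ 0.429 -0.    -0.903]
 [ 0.903 -0.001  0.429]
 [-0.001 -1.     0.   ]]
shift now-tool [-260.3   81.  -391.5] shift goal-tool [446.6  80.8 147.1] rotvec deg [ 6.0000e-02  1.4185e+02 -3.0000e-02]
t 0.15 p [268.2 564.2 230.8] F [-0.3 -0.9  1.1] gap 85.2 j [ 1.03  0.49  1.35  0.    1.3  -0.1 ]
axes
 [[ 0.429 -0.    -0.903]
 [ 0.903 -0.001  0.429]
 [-0.001 -1.     0.   ]]
shift now-tool [-260.3   81.  -391.5] shift goal-tool [-446.6   80.8 -147.1] rotvec deg [-2.000e-02 -3.815e+01 -5.000e-02]
```

Request:
arm_command(
  series="0 0 0 0 -9.5 0; 0 0 0 0 -9.5 0; 0 0 0 0 -9.5 0; 0 0 0 0 -9.7 0; -45 8 -15 0 0 0; -45 8 -15 0 0 0; -45 8 -15 0 0 0; -45 8 -15 0 0 0; -45 8 -15 0 0 0; -45 8 -15 0 0 0; -45 8 -15 0 0 0; -45 8 -15 0 0 0",
  claw=0,
)

```text
clock: 1.65
position: [465.6, 238.5, 167.0]
tcp_rot: [0.441, -0.441, -0.553, 0.553]
force: [0.2, -0.4, 0.4]
finger_gap: -0.2
```

```bash
python3 - <<'E'
from rel import *
from bench import vision
import cv2
goal([510,161,28],.222,-1)
im=vision.camera("wrist"); cv2.imwrite("pics/w1.png",im[:,:,::-1])
E
```

```text
t 1.65 p [465.6 238.5 167. ] F [ 0.2 -0.4  0.4] gap -0.2 j [ 0.36  0.43  1.67  0.    1.04 -1.43]
axes
 [[-0.221 -0.    -0.975]
 [ 0.975  0.    -0.221]
 [ 0.    -1.     0.   ]]
shift now-tool [-85.4 139.  -26.2] shift goal-tool [-85.4 139.  -26.3] rotvec deg [-0.    0.05  0.  ]
```

View pics/w1.png

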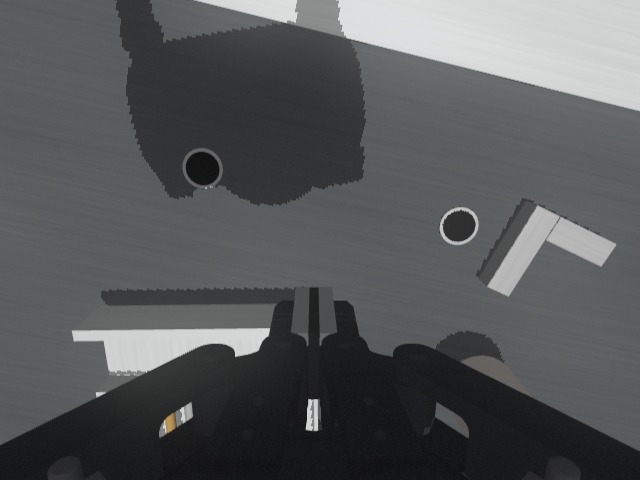

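The wrist view shows the wide lip's outer face as a level band (left end of its top edge at about (72,331)), and the corner block at right. Before descending, check that against the fit.

```bash
python3 - <<'E'
from rel import *
from fit import W
from bench import vision
c=vision.camera_info("wrist"); H=c["hand_eye"]; s,p,r=st()
P=W([676,198.2,.222],[[-58-69.2,y,z] for y,z in((-85,52),(0,52),(85,52),(-85,14))])
t=r.inv().apply(P-p); q=(t-H[:3,3])@H[:3,:3]; q=q@np.array(c["mtx"]).T; print(q[:,:2]/q[:,2:])
E
```

```text
[[ 74.95603892 324.64459067]
 [197.37887681 324.77156864]
 [319.9493647  324.89869976]
 [102.0997345  301.46366242]]
```

Request:
arm_command(
  series="-43 10 -13 0 0 0; -42 10 -13 0 0 0; 0 30 0 0 0 0; 0 30 0 0 0 0; 0 30 0 0 0 0; 0 25 0 0 0 0; 0 4 -10 0 0 0; 0 0 -10 0 0 0; 0 0 -8 0 0 0",
)

```text
clock: 2.82
position: [538.1, 169.3, 29.3]
tcp_rot: [-0.441, 0.442, 0.553, -0.552]
force: [-0.1, 0.1, 0.3]
finger_gap: 0.1
```

Request:
arm_command(
  series="0 0 -3 0 0 0; 0 0 -3 0 0 0; 0 0 -4 0 0 0; 0 0 -5 0 0 0; 0 0 -5 0 0 0; 0 0 -5 0 0 0",
)

```text
clock: 3.58
position: [561.1, 174.6, 28.2]
tcp_rot: [0.441, -0.441, -0.552, 0.553]
force: [-2.5, 1.6, 0.9]
finger_gap: -0.2
```

Request:
arm_command(
  series="0 0 -5 0 0 0; 0 0 -5 0 0 0; 0 0 -5 0 0 0; 0 0 -5 0 0 0; 0 0 -5 0 0 0; 0 0 -5 0 0 0; 0 0 -4 0 0 0; 0 0 -3 0 0 0; 0 0 0 0 0 0",
)

```text
clock: 4.7
position: [597.5, 182.6, 28.4]
tcp_rot: [-0.441, 0.442, 0.553, -0.552]
force: [0.1, 0.0, -0.7]
finger_gap: -0.3
```

Request:
arm_command(
  series="0 0 -2 0 0 0; 0 0 -1.5 0 0 0; 0 0 -1 0 0 0; 0 0 0 0 0 0",
)

```text
clock: 5.2
position: [601.5, 183.6, 28.3]
tcp_rot: [-0.441, 0.441, 0.553, -0.552]
force: [-1.4, -1.3, -0.7]
finger_gap: 0.0
```

Request:
arm_command(
  series="0 0 -1.5 0 0 0; 0 0 -1 0 0 0; 0 0 -1 0 0 0; 0 0 0 0 0 0",
)

```text
clock: 5.7
position: [604.9, 184.5, 28.3]
tcp_rot: [-0.441, 0.441, 0.553, -0.552]
force: [-1.0, -0.8, 0.6]
finger_gap: -0.1
```

Request:
arm_command(
  series="0 0 -1 0 0 0; 0 0 -0.5 0 0 0; 0 0 -0.5 0 0 0; 0 0 0 0 0 0",
)

```text
clock: 6.2
position: [606.7, 184.9, 28.3]
tcp_rot: [-0.441, 0.441, 0.553, -0.552]
force: [-1.7, 0.4, 0.7]
finger_gap: -0.2
```

Request:
arm_command(
  series="0 0 -0.5 0 0 0; 0 0 -0.5 0 0 0; 0 0 0 0 0 0",
)

```text
clock: 6.58
position: [607.7, 185.1, 28.3]
tcp_rot: [-0.441, 0.441, 0.553, -0.552]
force: [-2.6, 0.9, 1.3]
finger_gap: -0.0
```

Request:
arm_command(
  series="0 0 -1 0 0 0; 0 0 -1 0 0 0; 0 0 0 0 0 0",
)

```text
clock: 6.95
position: [609.7, 185.6, 28.3]
tcp_rot: [-0.441, 0.441, 0.553, -0.552]
force: [-1.7, 0.9, 0.6]
finger_gap: 0.2
```

Request:
arm_command(
  series="0 0 -1 0 0 0; 0 0 -0.5 0 0 0; 0 0 0 0 0 0",
)

```text
clock: 7.32
position: [610.8, 185.9, 28.3]
tcp_rot: [0.441, -0.441, -0.552, 0.553]
force: [-4.7, 0.4, 3.0]
finger_gap: -0.0
```

```bash
python3 - <<'E'
from bench import vision
import cv2
for n,(a,b,c,d) in {"side":(130,250,250,410),"top":(110,230,210,330)}.items():
    im=vision.camera(n)[a:b,c:d,::-1]; cv2.imwrite(f"pics/{n}1.png",cv2.resize(im,None,fx=5,fy=5,interpolation=2))
E
```

```text
(no output)
```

View pics/side1.png

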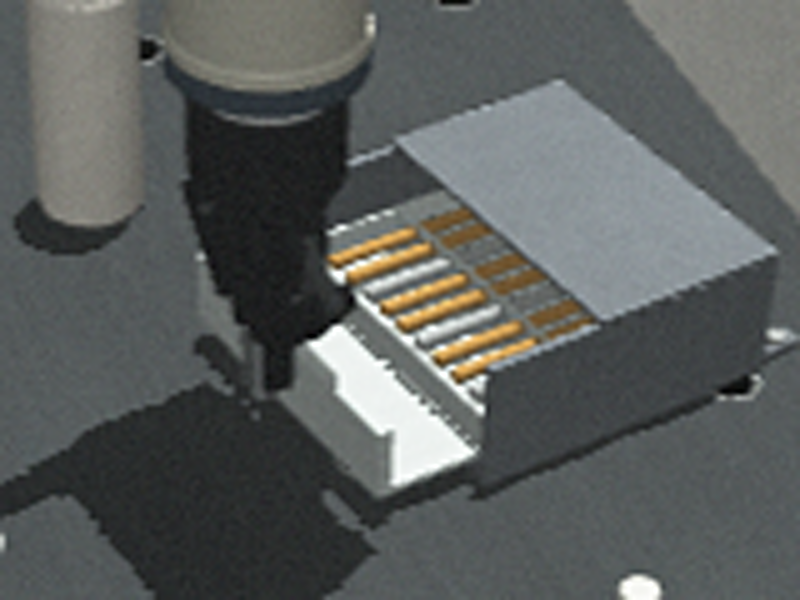

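View pics/top1.png

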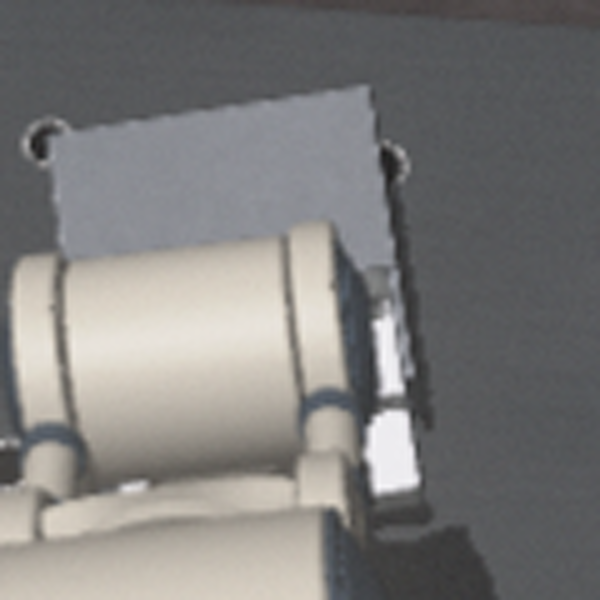

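The side view shows the wide tray nearly home, with the first cross wall at the case front. The force hasn't yet shown the stop, so push on in small steps.

Request:
arm_command(
  series="0 0 -0.5 0 0 0; 0 0 -0.5 0 0 0; 0 0 0 0 0 0",
)

```text
clock: 7.8
position: [610.8, 185.8, 28.2]
tcp_rot: [0.442, -0.441, -0.552, 0.553]
force: [-10.1, -0.8, 8.3]
finger_gap: 0.1
```

Request:
arm_command(
  series="0 0 -0.5 0 0 0; 0 0 -0.5 0 0 0; 0 0 0 0 0 0",
)

```text
clock: 8.18
position: [610.9, 185.9, 28.2]
tcp_rot: [0.442, -0.44, -0.551, 0.554]
force: [-15.5, -2.2, 13.4]
finger_gap: 0.1
```

Request:
arm_command(
  series="0 0 -0.5 0 0 0; 0 0 -0.5 0 0 0; 0 0 0 0 0 0",
)

```text
clock: 8.55
position: [610.9, 185.9, 28.2]
tcp_rot: [0.443, -0.44, -0.551, 0.554]
force: [-21.6, -4.2, 18.3]
finger_gap: 0.2
```

The tray stopped dead at 610.9 while the force climbed to about 22 N, so it is home. Back off.

Request:
arm_command(
  series="0 0 3 0 0 0; 0 0 10 0 0 0; 0 0 20 0 0 0; 0 -40 0 0 0 0; 0 -50 0 0 0 0; 0 -30 0 0 0 0; 0 0 0 0 0 0",
)

```text
clock: 9.43
position: [583.1, 179.4, 150.7]
tcp_rot: [-0.44, 0.442, 0.554, -0.551]
force: [-0.3, 0.0, -0.4]
finger_gap: 0.1
```

```bash
python3 - <<'E'
from rel import *
from bench import vision
import cv2
goal([613.4,-135.7,150],-.178,-1)
im=vision.camera("side"); cv2.imwrite("pics/side2.png",cv2.resize(im[130:340,250:470,::-1],None,fx=2.8,fy=2.8,interpolation=2))
E
```

```text
t 9.43 p [583.1 179.4 150.7] F [-0.3  0.  -0.4] gap 0.1 j [ 0.2   0.56  1.48 -0.    1.1  -1.59]
axes
 [[-0.221  0.005 -0.975]
 [ 0.975  0.001 -0.221]
 [-0.    -1.    -0.005]]
shift now-tool [-314.     0.6   40.1] shift goal-tool [-304.8    0.7  -85.6] rotvec deg [ 0.29 22.97  0.05]
```

View pics/side2.png

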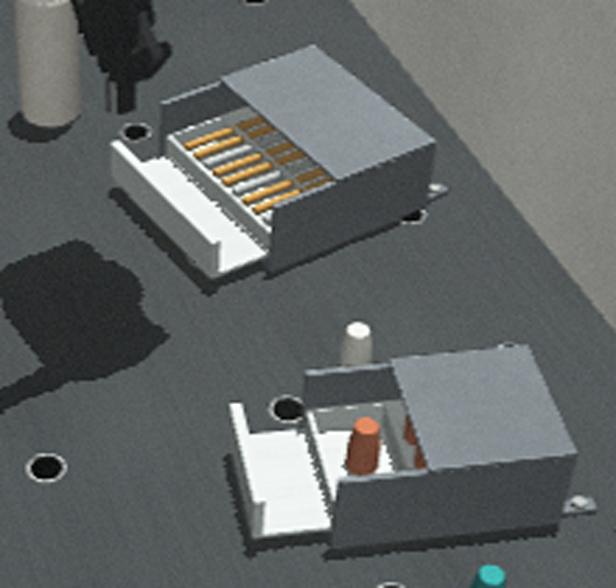

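The wide tray sits home, the lip is parallel to the case front, and the copper nozzle stands upright. Move over the narrow gap.

Request:
arm_command(
  series="0 0 0 0.3 7.7 0; 0 0 0 0 7.7 0; 0 0 0 0 7.6 0; -43 0 -8 0 0 0; -43 0 -8 0 0 0; -43 0 -8 0 0 0; -43 0 -8 0 0 0; -43 0 -8 0 0 0; -43 0 -8 0 0 0; -40 0 -8 0 0 0; 0 0 0 0 0 0",
)

```text
clock: 10.85
position: [583.4, -126.4, 147.2]
tcp_rot: [0.544, -0.542, -0.451, 0.455]
force: [0.5, 1.2, 1.2]
finger_gap: -0.0
```

```bash
python3 - <<'E'
from rel import *
from bench import vision
import cv2
goal([613.4,-135.7,27],-.178,-1)
cv2.imwrite("pics/w2.png",vision.camera("wrist")[:,:,::-1])
im=vision.camera("side"); cv2.imwrite("pics/side3.png",cv2.resize(im[200:340,300:470,::-1],None,fx=4,fy=4,interpolation=2))
from fit import W
c=vision.camera_info("wrist"); H=c["hand_eye"]; s,p,r=st()
P=W([637,-139.9,-.178],[[x,y,52] for x in(-58,-50) for y in(-50,50)])
t=r.inv().apply(P-p); q=(t-H[:3,3])@H[:3,:3]; q=q@np.array(c["mtx"]).T; print(q[:,:2]/q[:,2:])
E
```

```text
t 10.85 p [ 583.4 -126.4  147.2] F [0.5 1.2 1.2] gap -0.0 j [-0.31  0.55  1.51 -0.    1.09 -1.7 ]
axes
 [[ 0.181 -0.006 -0.984]
 [ 0.984 -0.001  0.181]
 [-0.002 -1.     0.006]]
shift now-tool [ -3.5 120.  -31.9] shift goal-tool [ -3.8 120.2 -31.1] rotvec deg [-0.35 -0.21 -0.11]
[[221.07338778 235.18219882]
 [386.81118538 235.0999645 ]
 [221.87138662 247.86397226]
 [386.19893442 247.7901248 ]]
```

View pics/w2.png

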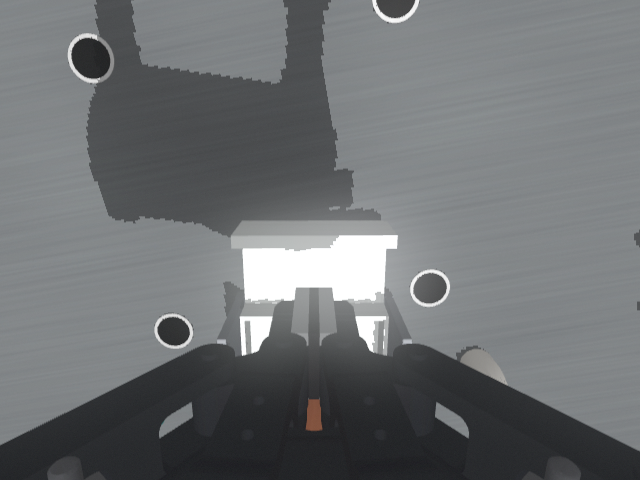

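View pics/side3.png

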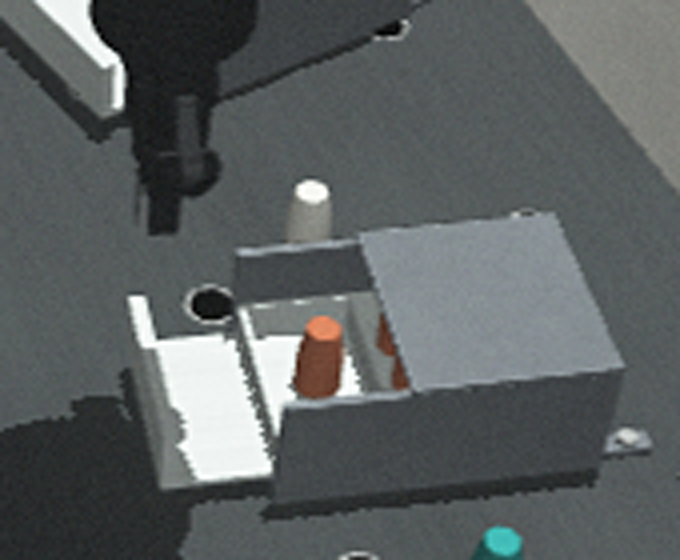

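The wrist view shows the narrow lip's top band at rows 235–248, columns 231–397, centred on the fingers and matching the fit in x. The nozzle is upright. Descend into the gap.

Request:
arm_command(
  series="0 0 -16 -0.3 0 0; 0 0 -15 0 0 0; 0 30 0 0 0 0; 0 30 0 0 0 0; 0 20 0 0 0 0; 0 0 0 0 0 0",
)

```text
clock: 11.7
position: [614.4, -128.6, 67.0]
tcp_rot: [0.543, -0.542, -0.453, 0.455]
force: [0.7, 0.0, 0.4]
finger_gap: -0.2
```

```bash
python3 - <<'E'
from rel import *
from bench import vision
import cv2
goal([613.4,-135.7,28],-.178,-1)
im=vision.camera("side"); cv2.imwrite("pics/side4.png",cv2.resize(im[200:340,300:470,::-1],None,fx=4,fy=4,interpolation=2))
E
```

```text
t 11.7 p [ 614.4 -128.6   67. ] F [0.7 0.  0.4] gap -0.2 j [-0.3   0.68  1.49 -0.    0.96 -1.69]
axes
 [[ 0.176 -0.002 -0.984]
 [ 0.984 -0.001  0.176]
 [-0.001 -1.     0.002]]
shift now-tool [-7.2 39.  -0.4] shift goal-tool [-7.2 39.  -0.3] rotvec deg [-0.12  0.04 -0.08]
```

View pics/side4.png

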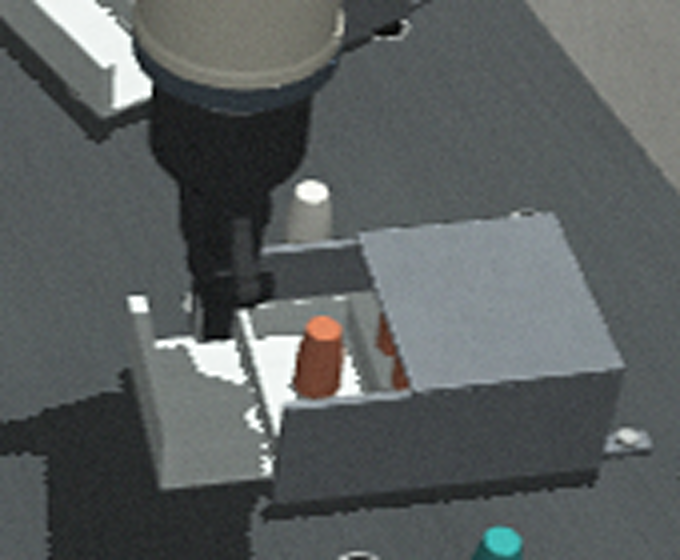

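Side view: the fingertip hangs over the gap between lip and cross wall, clear of the nozzle. Finish the descent.

Request:
arm_command(
  series="-4 10 3 0 0 0; 0 15 0 0 0 0; 0 10 0 0 0 0; 0 4 0 0 0 0; 0 0 0 0 0 0",
)

```text
clock: 12.38
position: [610.8, -133.1, 29.2]
tcp_rot: [-0.542, 0.543, 0.453, -0.454]
force: [0.3, -0.0, 0.5]
finger_gap: 0.0
```

Request:
arm_command(
  series="0 0 2 0 0 0; 0 0 2 0 0 0; 0 0 1.5 0 0 0; 0 0 1 0 0 0; 0 0 0 0 0 0",
)

```text
clock: 13.0
position: [604.4, -131.9, 29.5]
tcp_rot: [-0.542, 0.543, 0.453, -0.454]
force: [-0.9, 0.3, 0.0]
finger_gap: 0.0
```

Request:
arm_command(
  series="0 0 1 0 0 0; 0 0 0.5 0 0 0; 0 0 0.5 0 0 0; 0 0 0.5 0 0 0; 0 0 0.5 0 0 0; 0 0 0.5 0 0 0; 0 0 0.5 0 0 0",
)

```text
clock: 13.88
position: [600.4, -131.2, 29.4]
tcp_rot: [-0.542, 0.543, 0.453, -0.454]
force: [-0.2, 0.1, -0.3]
finger_gap: -0.1
```

Request:
arm_command(
  series="0 0 0.5 0 0 0; 0 0 0.5 0 0 0; 0 0 0.5 0 0 0; 0 0 0.5 0 0 0; 0 0 0.5 0 0 0; 0 0 0.5 0 0 0; 0 0 0.5 0 0 0; 0 0 0.5 0 0 0",
)

```text
clock: 14.88
position: [596.6, -130.6, 29.5]
tcp_rot: [-0.542, 0.543, 0.453, -0.454]
force: [3.0, 0.3, -1.6]
finger_gap: -0.1
```

Contact (about +3 N in x). Draw with a gentle ramp.

Request:
arm_command(
  series="0 0 0.6 0 0 0; 0 0 0.7 0 0 0; 0 0 0.8 0 0 0; 0 0 0.9 0 0 0; 0 0 1 0 0 0; 0 0 1.1 0 0 0; 0 0 1.2 0 0 0; 0 0 1.3 0 0 0; 0 0 1.4 0 0 0; 0 0 1.5 0 0 0; 0 0 1.3 0 0 0; 0 0 0.8 0 0 0",
)

```text
clock: 16.38
position: [584.1, -128.3, 29.5]
tcp_rot: [-0.542, 0.543, 0.453, -0.454]
force: [2.3, 0.3, 0.0]
finger_gap: -0.0
```

```bash
python3 - <<'E'
from bench import vision
import cv2
im=vision.camera("side"); cv2.imwrite("pics/side5.png",cv2.resize(im[200:340,300:470,::-1],None,fx=4,fy=4,interpolation=2))
E
```

```text
(no output)
```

View pics/side5.png

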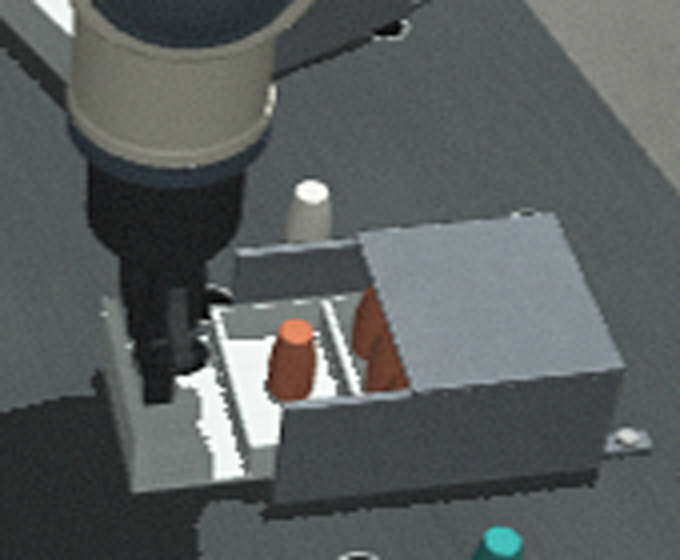

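The tray is about 12 mm out and the nozzle rides along upright. Continue.

Request:
arm_command(
  series="0 0 0.9 0 0 0; 0 0 1.2 0 0 0; 0 0 1.5 0 0 0; 0 0 1.8 0 0 0; 0 0 2 0 0 0; 0 0 2 0 0 0; 0 0 2 0 0 0; 0 0 2 0 0 0; 0 0 2 0 0 0; 0 0 2 0 0 0; 0 0 2 0 0 0; 0 0 2 0 0 0",
)

```text
clock: 17.92
position: [563.0, -124.5, 29.4]
tcp_rot: [-0.542, 0.543, 0.453, -0.454]
force: [3.5, 0.9, 2.1]
finger_gap: 0.2
```

Request:
arm_command(
  series="0 0 2 0 0 0; 0 0 2 0 0 0; 0 0 2 0 0 0; 0 0 2 0 0 0; 0 0 2 0 0 0; 0 0 2 0 0 0; 0 0 2 0 0 0; 0 0 2 0 0 0; 0 0 2 0 0 0; 0 0 2 0 0 0; 0 0 2 0 0 0; 0 0 2 0 0 0",
)

```text
clock: 19.42
position: [539.3, -120.2, 29.4]
tcp_rot: [-0.542, 0.543, 0.453, -0.454]
force: [2.1, 1.2, 2.3]
finger_gap: -0.1
```

Request:
arm_command(
  series="0 0 2 0 0 0; 0 0 2 0 0 0; 0 0 2 0 0 0; 0 0 2 0 0 0; 0 0 2 0 0 0; 0 0 2 0 0 0; 0 0 2 0 0 0; 0 0 2 0 0 0; 0 0 1.7 0 0 0; 0 0 1.4 0 0 0; 0 0 1.1 0 0 0; 0 0 0.8 0 0 0",
)

```text
clock: 20.92
position: [518.7, -116.5, 29.4]
tcp_rot: [-0.542, 0.543, 0.453, -0.454]
force: [2.5, 1.7, 0.9]
finger_gap: 0.1
```

```bash
python3 - <<'E'
from bench import vision
import cv2
im=vision.camera("side"); cv2.imwrite("pics/side6.png",cv2.resize(im[200:340,280:450,::-1],None,fx=4,fy=4,interpolation=2))
E
```

```text
(no output)
```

View pics/side6.png

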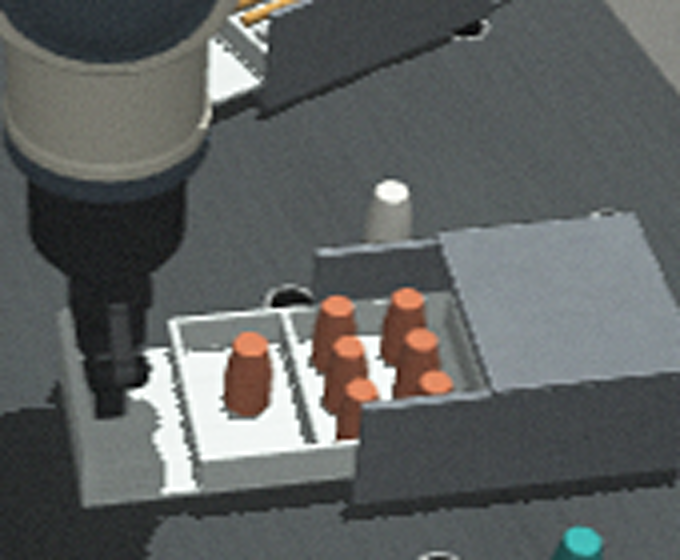

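About 80 mm out and the nozzle is upright. Slow down towards the stop.

Request:
arm_command(
  series="0 0 0.9 0 0 0; 0 0 1.2 0 0 0; 0 0 1.5 0 0 0; 0 0 1.7 0 0 0; 0 0 1.7 0 0 0; 0 0 1.7 0 0 0; 0 0 1.7 0 0 0; 0 0 1.7 0 0 0; 0 0 1.7 0 0 0; 0 0 1.5 0 0 0; 0 0 1.2 0 0 0; 0 0 1 0 0 0",
)

```text
clock: 22.48
position: [501.5, -113.4, 29.4]
tcp_rot: [-0.542, 0.543, 0.453, -0.454]
force: [3.2, 0.8, -0.0]
finger_gap: -0.0
```

Request:
arm_command(
  series="0 0 0.8 0 0 0; 0 0 0.8 0 0 0; 0 0 0.7 0 0 0; 0 0 0.7 0 0 0; 0 0 0.6 0 0 0; 0 0 0.6 0 0 0; 0 0 0.6 0 0 0; 0 0 0.6 0 0 0; 0 0 0.6 0 0 0; 0 0 0.6 0 0 0",
)

```text
clock: 23.72
position: [495.1, -112.2, 29.4]
tcp_rot: [-0.542, 0.543, 0.453, -0.454]
force: [3.5, 1.2, -1.0]
finger_gap: 0.3
```

Request:
arm_command(
  series="0 0 0.5 0 0 0; 0 0 0.5 0 0 0; 0 0 0.5 0 0 0; 0 0 0.5 0 0 0; 0 0 0.5 0 0 0",
)

```text
clock: 24.35
position: [492.6, -111.8, 29.4]
tcp_rot: [-0.542, 0.543, 0.453, -0.454]
force: [3.4, 0.7, -2.1]
finger_gap: -0.0
```

Request:
arm_command(
  series="0 0 0.5 0 0 0; 0 0 0.5 0 0 0; 0 0 0.5 0 0 0; 0 0 0.5 0 0 0; 0 0 0.5 0 0 0",
)

```text
clock: 24.98
position: [490.2, -111.4, 29.4]
tcp_rot: [-0.542, 0.543, 0.453, -0.454]
force: [5.5, 1.3, -2.1]
finger_gap: 0.2
```

Request:
arm_command(
  series="0 0 0.5 0 0 0; 0 0 0.5 0 0 0; 0 0 0.5 0 0 0; 0 0 0 0 0 0",
)

```text
clock: 25.48
position: [490.2, -111.4, 29.5]
tcp_rot: [-0.541, 0.544, 0.454, -0.453]
force: [10.3, 3.1, -7.0]
finger_gap: 0.1
```

Request:
arm_command(
  series="0 0 0.5 0 0 0; 0 0 0.5 0 0 0; 0 0 0 0 0 0",
)

```text
clock: 25.85
position: [490.2, -111.5, 29.6]
tcp_rot: [-0.541, 0.544, 0.454, -0.453]
force: [15.6, 1.2, -10.9]
finger_gap: -0.0
```

At the stop (force climbs, no motion). Ease off, centre in the gap, lift out.

Request:
arm_command(
  series="0 0 -1 0 0 0; 0 0 -1.5 0 0 0; 0 0 -2.5 0 0 0; 0 0 -4 0 0 0; 0 0 -4 0 0 0; 0 0 0 0 0 0; 0 -15 0 0 0 0; 0 -30 0 0 0 0; 0 -40 0 0 0 0; 0 -40 0 0 0 0; 0 -30 40 0 0 0; 0 -30 40 0 0 0",
)

```text
clock: 27.35
position: [420.5, -98.4, 216.1]
tcp_rot: [-0.542, 0.543, 0.453, -0.454]
force: [1.5, -0.3, 0.2]
finger_gap: -0.2
```

Request:
arm_command(
  series="0 -20 40 0 0 0; 0 0 20 0 0 0; 0 0 0 0 0 0; 0 0 0 0 0 0",
)

```text
clock: 27.85
position: [363.4, -88.2, 234.8]
tcp_rot: [-0.542, 0.543, 0.453, -0.454]
force: [-0.1, 0.1, -0.5]
finger_gap: -0.3
```

```bash
python3 - <<'E'
from rel import *
from bench import vision
import cv2
s,p,r=st();print(s["clock"],p,s["force"])
for n in("side","top"):
    im=vision.camera(n); cv2.imwrite(f"pics/{n}F.png",im[:,:,::-1])
im=cv2.imread("pics/sideF.png"); cv2.imwrite("pics/sF1.png",cv2.resize(im[230:340,280:470],None,fx=4,fy=4,interpolation=2)); cv2.imwrite("pics/sF2.png",cv2.resize(im[120:250,250:420],None,fx=4,fy=4,interpolation=2))
E
```

```text
27.85 [363.38383601 -88.20030388 234.81035124] [-0.07028215  0.07776841 -0.49127489]
```

View pics/sF1.png

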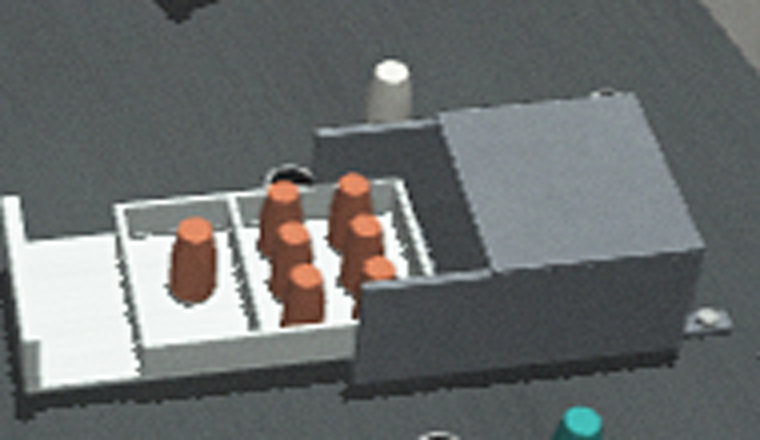

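View pics/sF2.png

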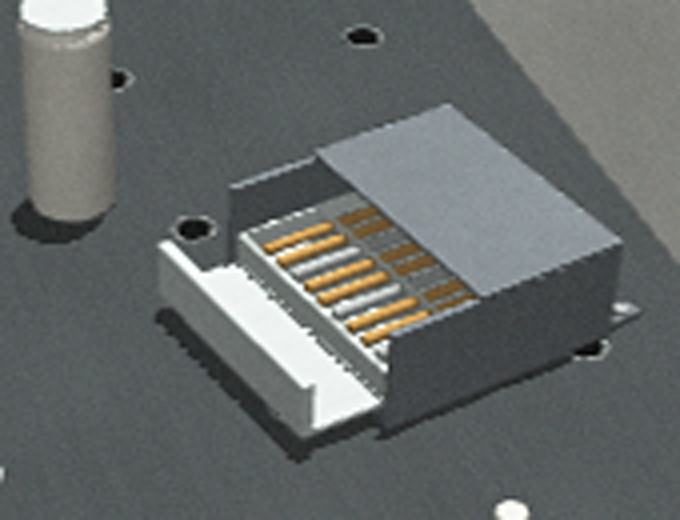

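View pics/topF.png

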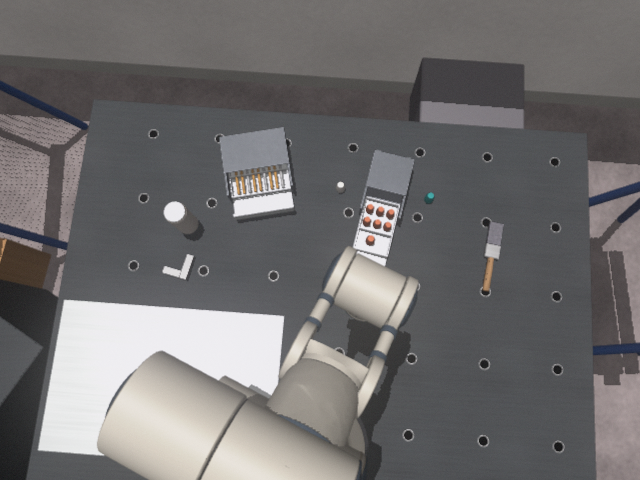

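Nozzle upright in its compartment, wide tray home, bystanders at the same pixels as before. A quick numeric check of both slides.

```bash
python3 - <<'E'
from fit import *
for nm,p,h,obs in(("wide",[676,198.2,.222],85,[(289.5,181.3),(326.5,226.8)]),("narrow",[637,-139.9,-.178],50,[(281.2,280),(285.5,316)])):
    f=lambda d:(proj("side",W(p,[[-58-d[0],h,52],[-58-d[0],-h,52]]))-np.array(obs)).ravel()
    s=least_squares(f,[0.]);print(nm,s.x,s.fun.round(1))
E
python3 - <<'E'
from bench import manip
print(manip.sign_off())
E
```

```text
wide [0.69126748] [-1.3 -0.5 -2.6 -9.5]
narrow [108.02356489] [-0.7 -0.7  0.5 -0.5]
the job is handed in; nothing more can be done
None
```

The wide tray is pushed fully home and the narrow tray is drawn out to its stop, in that order. I handed the job in at about 28 s of the 48 s allowed.

- **Wide tray:** I pushed its outer lip with the closed fingertips until it stopped moving, at about 22 N along the push. The camera fit puts it 0.7 mm out, which is within the fit's error. One of the two lip points in that fit was about 10 px off, most likely because I read the lower corner of the lip. So the tray being home rests mainly on the stop I felt and on the pictures.
- **Narrow tray:** I hooked the inner lip from behind and drew it gently, at about 3 N and up to 16 mm/s, until it stopped and the force rose to about 16 N. The camera fit reads 108 mm out of 110, so it agrees to within about 2 mm.
- **Nozzle and the rest:** The last pictures show the loose nozzle upright in its compartment. The spray can, brush and corner block are where they started.
- **Robot:** It is clear of everything, with about zero force at the wrist.

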